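# Seat the bearing block on its parallels and clamp the vise

## Task

The bearing block in the vise is only lightly nipped and sits high and crooked above its two parallels. Press or tap it down with the fingers, firmly but without pounding, until it lies level on both parallels and both are pinched so tightly that they no longer slide; only then push the raised end of the vise's T-handle down until the screw is tight and the handle will turn no further. Leave the parallels under the block, do not disturb the other things on the bench, and let go of everything.

Things in the scene. Friction and masses are not known exactly. Their poses are not given: they have to be found in the camera images.
- vise: Grey and steel machine vise, fixed, on a dark base plate 160 x 260 x 30 mm. Origin: centre of its underside, on the bench; x along the jaws, y closing direction, z up. Bed top at z = 70 mm. Jaws 120 mm long (x), faces at y = +42 and -42, tops at z = 115; their backs at y = +85 and -82. The screw leaves on the -y side and carries the T-handle at y = -165. The jaws do not move.
- block: Aluminium bearing block 100 (x) x 80 (y) x 35 mm with a round boss 44 mm across, 8 mm high, mid-top. 0.5 to 0.8 kg. Origin: centre of its underside; axes as the vise's when level. Seated, its underside is 95 mm above the bench; at the start its centre is 6 to 10 mm higher, tilted up to 0.09 rad about its y and 0.04 about its x. Jaw friction holds it: it can only sink, rise and tilt.
- block_top (a point): Middle of the block at the height of its flat top (35 mm above its underside, 130 mm above the bench if seated), inside the boss. Lowering it takes 3 to 6 N, levelling it after one side or end has touched 8 to 18 N near its high corner; it stays where left. Once it is down the resistance rises steeply. Pressed with 20 to 25 N near each corner (e.g. 36 mm in x, 27 mm in y from the middle) it stays pinched after release.
- parallel_a: Steel parallel, a loose bar 150 x 10 x 25 mm high, on the vise's bed along the jaw on the +y side, its centre about 33 mm from the vise's middle; about 25 mm of each end shows beyond the block. Origin: centre of its underside, x along its length.
- parallel_b: The same bar along the jaw on the -y side.
- handle (a joint): T-handle angle on the screw, rad. Screw axis level, along the vise's y, 90 mm above the bench. At 0 the bar's end on the vise's -x side points 0.75 rad above level; the angle grows as that end is pushed down (tightening). 0 to 0.3 at the start. Turning takes 0.25 N m rising to 0.36; at 1.05 (that end 0.30 rad below level) it is tight and stops hard. It stays where it is left.
- screw_hub (a point): Point on the screw axis in the middle of the cross bar (fixed to the vise, axes as the vise's).
- handle_end (a point): Centre of the ball at the raised end of the steel cross bar, the end to push down, 85 mm from the screw axis. The bar is 12 mm thick, 170 mm long, with a 20 mm ball at each end, and turns in the upright plane y = -165 mm of the vise.
- wrench: Bystander: steel wrench 180 mm long lying on the bench. Origin: under its middle.
- hammer: Bystander: hammer 240 mm long lying on the bench. Origin: under its middle.
- tin: Bystander: round metal tin, 72 mm across, 90 mm high. Origin: centre of its underside.
- mug: Bystander: white mug, 80 mm across, 90 mm high. Origin: centre of its underside.

How it is judged:
By the outcome, as a careful person would: the job done as asked, in the order asked, and still so for the second after the job is handed in, with the robot touching nothing.
It also fails if it takes over 64 s, if anything falls off the work surface, if the arm or the gripper's body presses on something with over 40 N, if the wrist force passes 120 N, or if a joint passes its speed limit or range.

## Robot

A 7-joint arm with a two-finger parallel gripper is mounted at the origin on the work surface. World frame = base frame: x ahead of the robot, y to its left, z up, the work surface at z = 0. Lengths are in m, angles in rad, forces in N, time in s.
With the tool pointing down it reaches from about 0.4 to 0.925 m from the base axis. Payload 4.1 kg.
Tool frame: the origin (TCP) lies at the very end of the fingers, on their centre line; the grasp point (between the pads) lies 19 mm behind it (hold_point_z is the distance from the TCP to the grasp point, in m); z points along the fingers, y is the line along which they close (so a half turn about z gives the same grasp; the last joint's range is limited). The gripper opens to 85 mm and grips with 20 to 120 N. Pads are 22 mm wide; open, the fingers measure 114 mm over their backs; the gripper's body (76 mm by 85 mm) begins 54 mm behind the grasp point. The pads swing forward as they close: fully open they stand 13 mm farther back than shut.
Start: joints at [1.024, 0.398, 0.045, 1.537, -0.019, 1.207, -0.051], TCP at [0.281, -0.586, 0.231] pointing down, gripper open.
Joint ranges: [-2.82, 2.82], [-0.49, 2.23], [-1.37, 1.46], [0, 2.46], [-1.36, 4.5], [0.23, 2], [-2.94, 2.94]. Speed limits (rad/s): [2.57, 2.57, 3.14, 3.14, 3.14, 3.14, 3.14].

## Interface

Orientations are given as a unit quaternion [w, x, y, z].
In Python, from station import * gives the robot as it stands.
- The arm moves only by the shell command python3 -m inch 'ROWS' [FORCE]. ROWS is JSON, a list of rows, each a list of 5 numbers: the closure, from -1 (fully open) to 1 (shut), then the shift along the tool's x, y, z in mm, then the turn about the tool's z in degrees. A call has exactly 5 rows; each row is the pose to reach, as a shift and turn from the pose commanded when the call began, along the tool's axes at that moment; what a row does not reach only later rows make up. A row lasts 1/12 s, in which the tool goes at most 41.7 mm and 7.16 degrees, less where a joint would pass 70% of its speed; a pose out of reach is approached as far as the arm can. A call with a gripper value outside its range is refused whole. The fingers move at their own pace and stop on an object; FORCE is the grip in N (left out, the last holds). Time passes only in rows, so rows that repeat a pose let the fingers close, or fill a call up. It gives the time, the measured TCP pose, the force, the opening and the grip force at its end, in the units of the state.
- sense(): the state, without advancing time (a new reading comes with each control period).
- get_image(name): name is "scene" or "top" or "wrist"; returns a dict with "color" (480x640x3 uint8, blue, green, red), "vertical_fov" (degrees; the focal length in pixels is half the picture's height over the tangent of half this angle, whatever the lens; pixels are square), "cx", "cy" (the principal point, pixels), "position" and "orientation" of the camera in the world; the wrist camera has in their place "T_tool_cam" (4x4, takes a point from camera to tool coordinates, whose origin is the TCP and whose axes are the flange's). Camera axes: x right, y down, z forward; pixel columns grow to the right and rows downward; lengths in m; the calibration is good to about 2 mm. A picture is of the moment at which its call begins: read the wrist's pose just before it. There is no depth.
- hand_in(): hands the job in; it is judged then, once.
Trained networks look in a picture, given as the dict that the camera call returned (one of the last four; its "shot" number tells which), for a name from the list of things; names that differ only in an ending like _2 or _b are one class to them, and where a whole thing is asked for, a point or a joint stands for the part that bears it (a point fixed in the world has none). Each returns a list of dicts, best first, with "p" (0 to 1); they miss things now and then, are a little off and sometimes report something else, mostly with a low value. They report only what shows in the picture. A call takes as long as a camera call.
- cut_out(picture, name): "region" (480x640 bool, what is visible of it) and "rect" ([centre column, centre row, width, height] in pixels, round what is visible of it).
The state is a dict: "clock": time; "q": joint angles; "qvel": joint speeds; "tau": joint torques, N m; "position": TCP position; "tool_rot": TCP orientation; "force": force on the tool from outside, world axes, zero at the start; "moment": the same for the moment, N m; "opening": finger opening in m; "finger_force": force on a finger pad.
Only numpy, scipy, OpenCV 4.12 (cv2) and the standard library are available. Lean on these libraries where they do the work, as an engineer would, in place of code of your own. Each camera call takes 0.05 s, during which the arm holds its last target. There are 200 camera calls.

## Working session

There is one attempt and no reset: what is moved stays moved. The work goes in short steps, Python scripts to look and compute and a shell command to move; the robot and the scene stay as the last step left them, time stands still between calls to the robot, and variables do not carry over. Pictures are saved under pics/ and viewed, at most 10 in all, crops included, and the job is handed in when it is done.

```bash
ls; mkdir -p pics; cat > h.py <<'E'
from station import *
import numpy as np, cv2
from scipy.spatial.transform import Rotation as R
def rot(q): return R.from_quat([q[1],q[2],q[3],q[0]]).as_matrix()
def cam(im):
    f=240/np.tan(np.radians(im["vertical_fov"])/2)
    return f,rot(im["orientation"]),np.array(im["position"])
def ray(im,u,v,z):
    f,C,p=cam(im); d=C@np.array([(u-im["cx"])/f,(v-im["cy"])/f,1]); return p+d*(z-p[2])/d[2]
def proj(im,P):
    f,C,p=cam(im); c=(np.atleast_2d(P)-p)@C; return np.c_[im["cx"]+f*c[:,0]/c[:,2],im["cy"]+f*c[:,1]/c[:,2]]
E
python3 - <<'E'
from h import *
s=sense();print({k:np.round(v,3).tolist() for k,v in s.items()})
for n in("top","scene"):
    im=get_image(n);cv2.imwrite(f"pics/{n}.png",im["color"]);print(n,im["vertical_fov"],im["cx"],im["cy"],im["position"],im["orientation"])
    for o in("vise","block","parallel_a","handle","handle_end","wrench","hammer","tin","mug"):
        for d in cut_out(im,o)[:2]:print(o,round(d["p"],2),np.round(d["rect"]), d["region"].sum())
E
```

```text
pics
{'clock': 0.0, 'q': [1.024, 0.399, 0.045, 1.538, -0.019, 1.207, -0.051], 'qvel': [0.0, 0.0, -0.001, -0.001, -0.0, 0.001, 0.001], 'tau': [0.0, -47.512, 1.365, -25.421, 0.012, 0.01, 0.0], 'position': [0.281, -0.585, 0.23], 'tool_rot': [-0.001, 0.975, 0.222, -0.0], 'force': [0.637, -0.928, -0.117], 'moment': [0.029, -0.002, -0.023], 'finger_force': 0.0, 'opening': 0.085}
top 45.10629723571275 313.5631645493865 242.01292092817292 [0.41537155 0.0970046  1.35573166] [-0.04799604  0.70854663 -0.70092641  0.06603188]
vise 0.95 [322. 252. 141.  81.] 8363
block 0.63 [307. 247.  43.  51.] 1809
parallel_a 0.43 [294. 250.   6.  64.] 90
handle 0.94 [381. 246.  18.  70.] 503
handle 0.21 [164. 239.  55.  43.] 1421
handle_end 0.98 [378. 246.  12.  70.] 541
wrench 0.61 [214. 276.  22.  76.] 668
hammer 0.63 [435. 244.  39. 101.] 1477
hammer 0.45 [309. 248.  45.  51.] 1836
tin 0.65 [270. 185.  31.  38.] 921
mug 0.67 [165. 238.  52.  42.] 1321
scene 51.134561878217816 315.42607564940414 238.96705198222463 [ 1.10578113 -0.10866127  0.92018985] [-0.23274493  0.78842589  0.54746983 -0.15649663]
vise 0.73 [301. 256. 169. 116.] 10922
block 0.85 [314. 229.  56.  61.] 2278
parallel_a 0.59 [313. 270.  17.  24.] 157
parallel_a 0.46 [339. 256.  13.  18.] 157
handle 0.86 [234. 270.  42.  96.] 888
handle_end 0.6 [233. 269.  44.  93.] 790
wrench 0.76 [396. 214.  54.  62.] 710
wrench 0.64 [300. 255. 172. 120.] 10740
hammer 0.73 [179. 319.  55. 117.] 1999
tin 0.57 [384. 305.  40.  50.] 1708
mug 0.95 [459. 219.  57.  54.] 1951
```

```bash
python3 - <<'E'
import cv2,numpy as np
a=cv2.imread("pics/top.png")[160:320,130:470];b=cv2.imread("pics/scene.png")[160:400,130:500]
cv2.imwrite("pics/tc.png",cv2.resize(a,None,fx=2.3,fy=2.3,interpolation=2));cv2.imwrite("pics/sc.png",cv2.resize(b,None,fx=2.1,fy=2.1,interpolation=2))
E
```

```text
(no output)
```

View pics/tc.png

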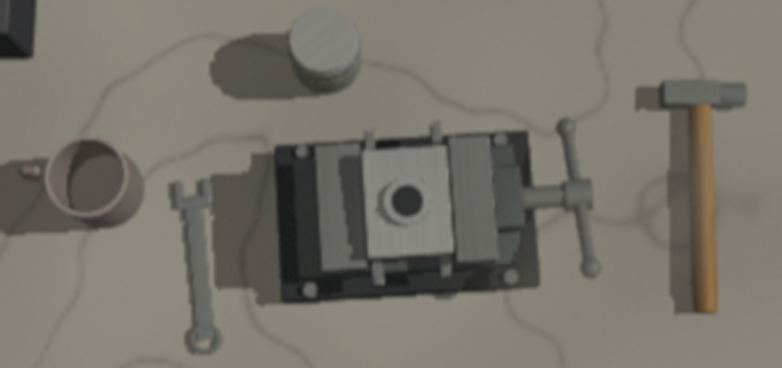

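View pics/sc.png

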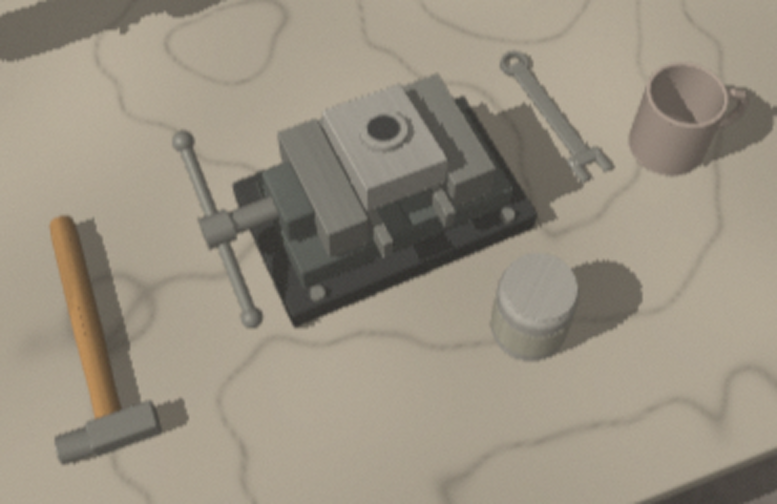

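The views show the vise with +y (away from screw) toward the mug, +x toward the tin. The raised handle end is the one away from the tin, at about top full-image (387,276) and scene (217,227).

```bash
cat > vise.py <<'E'
from h import *
from scipy.optimize import least_squares
t=get_image("top");s=get_image("scene")
T=lambda x,y:(130+x/2.3,160+y/2.3); S=lambda x,y:(130+x/2.1,160+y/2.1)
obs=[(t,T(277,147),(.08,.13,.03)),(t,T(527,131),(.08,-.13,.03)),(t,T(540,286),(-.08,-.13,.03)),(t,T(283,302),(-.08,.13,.03)),
(t,T(578,194),(0,-.165,.09)),(s,S(235,184),(-.08,-.13,.03)),(s,S(537,218),(.08,.13,.03)),(s,S(216,230),(0,-.165,.09))]
ends=[(t,T(591,268),1),(t,T(566,126),-1),(s,S(183,140),1),(s,S(252,318),-1)]
def W(p,l):
    c,n=np.cos(p[2]),np.sin(p[2]); return np.array([p[0]+c*l[0]-n*l[1],p[1]+n*l[0]+c*l[1],l[2]])
def end(th,k): a=.75-th; return (-k*.085*np.cos(a),-.165,.09+k*.085*np.sin(a))
def res(p):
    r=[proj(i,W(p,l))[0]-o for i,o,l in obs]+[proj(i,W(p,end(p[3],k)))[0]-o for i,o,k in ends]
    return np.ravel(r)
p0=ray(t,*T(405,215),.03)
best=min((least_squares(res,[p0[0],p0[1],a,.15],loss='soft_l1') for a in np.arange(0,6.3,.8)),key=lambda r:r.cost)
p=best.x
print(p,np.round(res(p).reshape(-1,2),1).tolist())
print("end",W(p,end(p[3],1)),"top",W(p,(0,0,.13)))
for x in(-.036,.036):
  for y in(-.027,.027):print(x,y,W(p,(x,y,.14)))
E
python3 vise.py
```

```text
[0.60619386 0.07931547 0.07809546 0.28026619] [[-1.5, -1.5], [0.7, -1.5], [0.7, -1.0], [-0.5, -0.4], [-0.1, -0.3], [-2.5, -1.9], [0.3, -3.0], [0.1, -1.3], [-0.1, -0.4], [-0.1, -0.4], [-0.5, 0.0], [-0.5, -1.2]]
end [ 0.54350398 -0.09109475  0.12847516] top [0.60619386 0.07931547 0.13      ]
-0.036 -0.027 [0.57241002 0.04958918 0.14      ]
-0.036 0.027 [0.56819715 0.1034246  0.14      ]
0.036 -0.027 [0.64419057 0.05520634 0.14      ]
0.036 0.027 [0.6399777  0.10904175 0.14      ]
```

```bash
python3 -m inch '[[1,29,-23,-14,0],[1,58,-46,-28,0],[1,87,-69,-42,0],[1,116,-92,-56,0],[1,145,-115,-70,0]]' && python3 -m inch '[[1,29,-23,0,0],[1,58,-46,0,0],[1,87,-69,0,0],[1,116,-92,0,0],[1,145,-115,0,0]]' && python3 -m inch '[[1,29,-23,0,0],[1,58,-46,0,0],[1,87,-69,0,0],[1,116,-92,0,0],[1,145,-115,0,0]]' && python3 -m inch '[[1,29,-23,0,4.2],[1,58,-46,0,8.4],[1,87,-69,0,12.6],[1,116,-92,0,16.8],[1,145,-115,0,21.2]]' && python3 -m inch '[[1,0,0,0,0],[1,0,0,0,0],[1,0,0,0,0],[1,0,0,0,0],[1,0,0,0,0]]'
python3 - <<'E'
from h import *
s=sense();print(s["position"],s["tool_rot"],s["q"],s["force"],s["moment"])
im=get_image("wrist");print(im["T_tool_cam"],im["vertical_fov"],im["cx"],im["cy"])
cv2.imwrite("pics/w1.png",im["color"])
for o in("block","vise","parallel_a"):
  for d in cut_out(im,o)[:2]:print(o,d["p"],np.round(d["rect"]))
E
```

```text
clock: 1.52
position: [0.3628, -0.4178, 0.3021]
tool_rot: [0.0, 0.975, 0.222, 0.0]
force: [0.4, -1.2, 0.7]
opening: 0.0257
finger_force: 0.0
clock: 1.93
position: [0.4437, -0.2514, 0.3017]
tool_rot: [0.0, 0.975, 0.222, 0.0]
force: [0.0, 1.1, -0.3]
opening: -0.0003
finger_force: 0.0
clock: 2.35
position: [0.5247, -0.085, 0.3017]
tool_rot: [0.0, 0.975, 0.222, 0.0]
force: [1.3, -0.0, -0.5]
opening: -0.0
finger_force: 0.0
clock: 2.77
position: [0.6057, 0.0814, 0.3014]
tool_rot: [0.0, 0.999, 0.037, 0.0]
force: [-0.0, -0.0, 0.7]
opening: 0.0001
finger_force: 0.0
clock: 3.18
position: [0.6049, 0.0779, 0.3014]
tool_rot: [0.0, 0.999, 0.038, 0.0]
force: [0.1, -0.7, 0.4]
opening: -0.0
finger_force: 0.0
[0.60494855 0.07789158 0.30141783] [4.96453032e-04 9.99292720e-01 3.76006387e-02 6.74658578e-05] [ 0.10123077  0.30209659 -0.38601753  1.5304155   0.11657934  1.33178422
 -1.79219685] [ 0.06496535 -0.73290216  0.42619987] [-0.01909177 -0.02558009 -0.02240779]
[[ 9.70250693e-04 -9.58924491e-01 -2.83659796e-01  7.16896601e-02]
 [ 9.99999522e-01  9.63913499e-04  1.61919207e-04 -2.48724410e-04]
 [ 1.18155214e-04 -2.83659818e-01  9.58924968e-01 -1.42793948e-01]
 [ 0.00000000e+00  0.00000000e+00  0.00000000e+00  1.00000000e+00]] 61.62327534479374 330.8253944465557 247.92483774858
block 0.98 [328. 217. 105. 125.]
vise 0.81 [366. 214. 340. 205.]
parallel_a 0.59 [293. 205.  12. 170.]
```

View pics/w1.png

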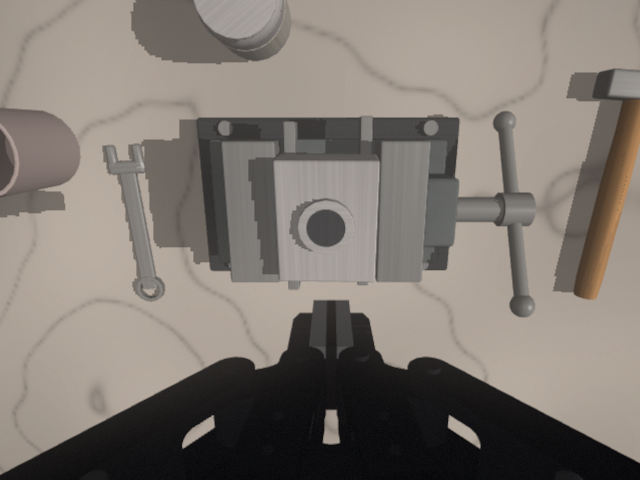

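The wrist view shows the block square to the tool with the boss at about (326,226), the hub at (516,208) and the raised ball at (522,306).

```bash
cat >> h.py <<'E'
def wray(im,s,u,v,z):
    T=np.array(im["T_tool_cam"]);M=rot(s["tool_rot"]);f=240/np.tan(np.radians(im["vertical_fov"])/2)
    o=M@T[:3,3]+s["position"];d=M@T[:3,:3]@np.array([(u-im["cx"])/f,(v-im["cy"])/f,1]);return o+d*(z-o[2])/d[2]
E
python3 - <<'E'
from h import *
s=sense();im=get_image("wrist")
def V(w):
    d=w[:2]-[.60619,.07932];c,n=np.cos(.0781),np.sin(.0781);return np.round([c*d[0]+n*d[1],-n*d[0]+c*d[1]],4)
for n,u,v,z in[("boss",326,226,.146),("hub",516,208,.105),("ball",522,306,.1285),("ball2",505,121,.0515),("c++",274,160,.138),("c+-",378,157,.138),("c--",380,281,.138),("c-+",277,283,.138),("j+",222,142,.115),("j-",429,141,.115),("plate",198,119,.03),("plate",459,119,.03)]:
    w=wray(im,s,u,v,z);print(n,np.round(w,4),V(w))
E
```

```text
boss [0.6056 0.0828 0.146 ] [-0.0003  0.0036]
hub [ 0.6242 -0.0781  0.105 ] [ 0.0056 -0.1583]
ball [ 0.5444 -0.0895  0.1285] [-0.0748 -0.1635]
ball2 [ 0.6961 -0.0765  0.0515] [ 0.0775 -0.1624]
c++ [0.6511 0.1252 0.138 ] [0.0483 0.0422]
c+- [0.6592 0.0481 0.138 ] [ 0.0504 -0.0352]
c-- [0.5613 0.0356 0.138 ] [-0.0482 -0.0401]
c-+ [0.5531 0.1191 0.138 ] [-0.0498  0.0438]
j+ [0.6599 0.1698 0.115 ] [0.0606 0.086 ]
j- [0.6734 0.0065 0.115 ] [ 0.0613 -0.0778]
plate [0.6757 0.2152 0.03  ] [0.0799 0.1301]
plate [ 0.6956 -0.04    0.03  ] [ 0.0798 -0.1259]
```

```bash
python3 -m inch '[[1,-9,6,35,0],[1,-17,12,70,0],[1,-26,18,100,0],[1,-34,24,130,0],[1,-34,24,149,0]]' && python3 -m inch '[[1,0,0,2,0],[1,0,0,4,0],[1,0,0,6,0],[1,0,0,8,0],[1,0,0,8,0]]' && python3 -m inch '[[1,0,0,1,0],[1,0,0,2,0],[1,0,0,3,0],[1,0,0,4,0],[1,0,0,4,0]]'
```

```text
clock: 3.85
position: [0.5698, 0.0507, 0.1492]
tool_rot: [0.001, 0.999, 0.038, -0.003]
force: [0.2, -0.2, -0.4]
opening: 0.0
finger_force: 0.0
clock: 4.27
position: [0.5741, 0.0537, 0.1455]
tool_rot: [-0.0, 0.999, 0.039, 0.001]
force: [-0.4, 0.0, -0.2]
opening: 0.0002
finger_force: 0.0
clock: 4.68
position: [0.5729, 0.0533, 0.1401]
tool_rot: [0.0, 0.999, 0.039, -0.0]
force: [-0.8, 0.6, -0.5]
opening: -0.0001
finger_force: 0.0
```

```bash
M='x'; for i in 1; do python3 -m inch '[[1,0,0,0.7,0],[1,0,0,1.4,0],[1,0,0,2,0],[1,0,0,2,0],[1,0,0,2,0]]' | egrep 'pos|forc'; python3 -m inch '[[1,0,0,0.7,0],[1,0,0,1.4,0],[1,0,0,2,0],[1,0,0,2,0],[1,0,0,2,0]]'| egrep 'pos|forc'; done
```

```text
position: [0.573, 0.0533, 0.1382]
force: [0.3, 0.3, -0.2]
finger_force: 0.0
position: [0.573, 0.0533, 0.1362]
force: [0.7, -0.3, -0.2]
finger_force: 0.0
```

```bash
python3 -m inch '[[1,0,0,0.7,0],[1,0,0,1.4,0],[1,0,0,2,0],[1,0,0,2,0],[1,0,0,2,0]]' | egrep 'pos|forc'; python3 -m inch '[[1,0,0,0.7,0],[1,0,0,1.4,0],[1,0,0,2,0],[1,0,0,2,0],[1,0,0,2,0]]'| egrep 'pos|forc'
```

```text
position: [0.5732, 0.0533, 0.1346]
force: [-0.2, -0.1, 2.3]
finger_force: 1.7
position: [0.5732, 0.0533, 0.1329]
force: [-1.1, -0.5, 6.4]
finger_force: 3.4
```

```bash
python3 -m inch '[[1,0,0,-12,0],[1,0,0,-24,0],[1,36,0,-24,0],[1,72,0,-24,0],[1,72,0,-20,0]]' | egrep 'pos|forc'; python3 -m inch '[[1,0,0,2,0],[1,0,0,4,0],[1,0,0,6,0],[1,0,0,7,0],[1,0,0,7,0]]'| egrep 'pos|forc'; python3 -m inch '[[1,0,0,0.7,0],[1,0,0,1.4,0],[1,0,0,2,0],[1,0,0,2,0],[1,0,0,2,0]]'| egrep 'pos|forc'
```

```text
position: [0.6516, 0.0593, 0.1541]
force: [0.8, -0.1, -0.1]
finger_force: 0.0
position: [0.644, 0.0588, 0.1453]
force: [0.1, -0.2, -0.4]
finger_force: 0.0
position: [0.6448, 0.0589, 0.1433]
force: [0.5, 0.3, -0.5]
finger_force: 0.0
```

```bash
python3 -m inch '[[1,0,0,0.7,0],[1,0,0,1.4,0],[1,0,0,2,0],[1,0,0,2,0],[1,0,0,2,0]]' | egrep 'pos|forc'; python3 -m inch '[[1,0,0,0.7,0],[1,0,0,1.4,0],[1,0,0,2,0],[1,0,0,2,0],[1,0,0,2,0]]'| egrep 'pos|forc'; python3 -m inch '[[1,0,0,0.7,0],[1,0,0,1.4,0],[1,0,0,2,0],[1,0,0,2,0],[1,0,0,2,0]]'| egrep 'pos|forc'
```

```text
position: [0.6448, 0.0589, 0.1412]
force: [-0.3, -0.8, -0.5]
finger_force: 0.0
position: [0.6449, 0.0589, 0.1395]
force: [-1.3, -0.1, 1.7]
finger_force: 0.7
position: [0.6451, 0.0589, 0.1389]
force: [-2.8, -1.4, 6.9]
finger_force: 4.1
```

```bash
python3 -m inch '[[1,0,0,1,0],[1,0,0,2,0],[1,0,0,2,0],[1,0,0,2,0],[1,0,0,2,0]]' | egrep 'pos|forc'; python3 -m inch '[[1,0,0,1,0],[1,0,0,2,0],[1,0,0,2,0],[1,0,0,2,0],[1,0,0,2,0]]'| egrep 'pos|forc'; python3 -m inch '[[1,0,0,1,0],[1,0,0,2,0],[1,0,0,2,0],[1,0,0,2,0],[1,0,0,2,0]]'| egrep 'pos|forc'
```

```text
position: [0.6457, 0.0589, 0.1373]
force: [-2.9, -0.8, 8.6]
finger_force: 4.4
position: [0.6464, 0.059, 0.1357]
force: [-0.6, -0.4, 9.5]
finger_force: 4.5
position: [0.647, 0.059, 0.134]
force: [-0.9, -0.3, 10.0]
finger_force: 4.7
```

```bash
python3 -m inch '[[1,0,0,-14,0],[1,0,-10,-26,0],[1,0,-30,-26,0],[1,0,-54,-22,0],[1,0,-54,-16,0]]' | egrep 'pos|forc'; python3 -m inch '[[1,0,0,2,0],[1,0,0,4,0],[1,0,0,5,0],[1,0,0,5,0],[1,0,0,5,0]]'| egrep 'pos|forc'; python3 -m inch '[[1,0,0,1,0],[1,0,0,2,0],[1,0,0,3,0],[1,0,0,3,0],[1,0,0,3,0]]'| egrep 'pos|forc';python3 -m inch '[[1,0,0,1,0],[1,0,0,2,0],[1,0,0,3,0],[1,0,0,3,0],[1,0,0,3,0]]'| egrep 'pos|forc'
```

```text
position: [0.6401, 0.1212, 0.1488]
force: [-0.2, 1.9, -0.1]
finger_force: 0.0
position: [0.6409, 0.1116, 0.1423]
force: [-0.5, 0.2, -0.8]
finger_force: 0.0
position: [0.6405, 0.1127, 0.1392]
force: [0.4, -0.3, 0.9]
finger_force: 0.0
position: [0.6405, 0.1127, 0.1362]
force: [0.8, -0.0, -0.4]
finger_force: 0.0
```

```bash
python3 -m inch '[[1,0,0,1,0],[1,0,0,2,0],[1,0,0,2,0],[1,0,0,2,0],[1,0,0,2,0]]' | egrep 'pos|forc'; python3 -m inch '[[1,0,0,1,0],[1,0,0,2,0],[1,0,0,2,0],[1,0,0,2,0],[1,0,0,2,0]]'| egrep 'pos|forc'; python3 -m inch '[[1,0,0,1,0],[1,0,0,2,0],[1,0,0,2,0],[1,0,0,2,0],[1,0,0,2,0]]'| egrep 'pos|forc'
```

```text
position: [0.6406, 0.1127, 0.1343]
force: [0.2, -0.2, -0.3]
finger_force: 0.0
position: [0.6408, 0.1127, 0.1326]
force: [-0.8, -0.3, 2.3]
finger_force: 1.2
position: [0.6411, 0.1128, 0.1318]
force: [-2.1, -0.7, 8.0]
finger_force: 4.0
```

```bash
python3 -m inch '[[1,0,0,1,0],[1,0,0,2,0],[1,0,0,2,0],[1,0,0,2,0],[1,0,0,2,0]]' | egrep 'pos|forc'; python3 -m inch '[[1,0,0,-12,0],[1,0,0,-24,0],[1,-36,0,-24,0],[1,-72,0,-24,0],[1,-72,0,-14,0]]'| egrep 'pos|forc'; python3 -m inch '[[1,0,0,2,0],[1,0,0,4,0],[1,0,0,6,0],[1,0,0,6,0],[1,0,0,6,0]]'| egrep 'pos|forc';python3 -m inch '[[1,0,0,1,0],[1,0,0,2,0],[1,0,0,3,0],[1,0,0,3,0],[1,0,0,3,0]]'| egrep 'pos|forc'
```

```text
position: [0.6417, 0.1128, 0.1304]
force: [-2.4, -0.9, 9.1]
finger_force: 4.7
position: [0.5628, 0.107, 0.1432]
force: [-0.8, -0.2, -0.5]
finger_force: 0.0
position: [0.5699, 0.1073, 0.1364]
force: [-0.6, -0.7, -0.1]
finger_force: 0.0
position: [0.5688, 0.1071, 0.1332]
force: [-0.2, 0.4, 0.3]
finger_force: 0.0
```

```bash
python3 -m inch '[[1,0,0,1,0],[1,0,0,2,0],[1,0,0,2,0],[1,0,0,2,0],[1,0,0,2,0]]' | egrep 'pos|forc'; python3 -m inch '[[1,0,0,1,0],[1,0,0,2,0],[1,0,0,2,0],[1,0,0,2,0],[1,0,0,2,0]]'| egrep 'pos|forc'; python3 -m inch '[[1,0,0,1,0],[1,0,0,2,0],[1,0,0,2,0],[1,0,0,2,0],[1,0,0,2,0]]'| egrep 'pos|forc'
```

```text
position: [0.5688, 0.1071, 0.1313]
force: [0.0, -0.1, 0.3]
finger_force: 0.0
position: [0.569, 0.1072, 0.1298]
force: [-1.9, 0.4, 4.9]
finger_force: 2.5
position: [0.5691, 0.1071, 0.1292]
force: [-3.7, -1.4, 13.2]
finger_force: 6.6
```

```bash
python3 -m inch '[[1,0,0,1,0],[1,0,0,2,0],[1,0,0,2,0],[1,0,0,2,0],[1,0,0,2,0]]' | egrep 'pos|forc'; python3 -m inch '[[1,0,0,-12,0],[1,0,10,-24,0],[1,0,32,-24,0],[1,0,54,-20,0],[1,0,54,-10,0]]'| egrep 'pos|forc'; python3 -m inch '[[1,0,0,2,0],[1,0,0,3,0],[1,0,0,4,0],[1,0,0,5,0],[1,0,0,5,0]]'| egrep 'pos|forc'
```

```text
position: [0.5691, 0.1072, 0.1286]
force: [-6.8, -2.8, 20.2]
finger_force: 10.4
position: [0.575, 0.0464, 0.1365]
force: [0.8, -1.3, -1.2]
finger_force: 0.0
position: [0.5731, 0.0544, 0.1304]
force: [0.3, -1.0, -0.5]
finger_force: 0.0
```

```bash
python3 -m inch '[[1,0,0,1,0],[1,0,0,2,0],[1,0,0,3,0],[1,0,0,3,0],[1,0,0,3,0]]' | egrep 'pos|forc'; python3 -m inch '[[1,0,0,1,0],[1,0,0,2,0],[1,0,0,2,0],[1,0,0,2,0],[1,0,0,2,0]]'| egrep 'pos|forc'
```

```text
position: [0.5733, 0.0537, 0.1297]
force: [-5.0, 0.4, 12.7]
finger_force: 6.3
position: [0.5733, 0.0536, 0.1292]
force: [-7.8, -1.3, 21.0]
finger_force: 10.6
```

Now the (+,−) corner, which is still the highest.

```bash
python3 -m inch '[[1,0,0,-12,0],[1,0,0,-28,0],[1,36,0,-28,0],[1,71,0,-28,0],[1,71,0,-18,0]]'| egrep 'pos|forc'; python3 -m inch '[[1,0,0,3,0],[1,0,0,5,0],[1,0,0,7,0],[1,0,0,8,0],[1,0,0,8,0]]'| egrep 'pos|forc'; python3 -m inch '[[1,0,0,1,0],[1,0,0,2,0],[1,0,0,3,0],[1,0,0,4,0],[1,0,0,4,0]]' | egrep 'pos|forc'
```

```text
position: [0.6515, 0.0598, 0.1461]
force: [1.0, 0.4, 0.9]
finger_force: 0.0
position: [0.6431, 0.0587, 0.1353]
force: [1.5, 0.6, 0.4]
finger_force: 0.0
position: [0.6437, 0.0587, 0.1311]
force: [-0.2, -0.1, -0.4]
finger_force: 0.0
```

```bash
python3 -m inch '[[1,0,0,1,0],[1,0,0,2,0],[1,0,0,2,0],[1,0,0,2,0],[1,0,0,2,0]]' | egrep 'pos|forc'; python3 -m inch '[[1,0,0,1,0],[1,0,0,2,0],[1,0,0,2,0],[1,0,0,2,0],[1,0,0,2,0]]'| egrep 'pos|forc'; python3 -m inch '[[1,0,0,1,0],[1,0,0,2,0],[1,0,0,2,0],[1,0,0,2,0],[1,0,0,2,0]]'| egrep 'pos|forc'
```

```text
position: [0.6441, 0.0589, 0.13]
force: [-1.2, -1.1, 5.0]
finger_force: 2.5
position: [0.6442, 0.0589, 0.1296]
force: [-3.7, -1.0, 12.7]
finger_force: 6.4
position: [0.6442, 0.0589, 0.1293]
force: [-6.8, -1.6, 20.2]
finger_force: 10.2
```

```bash
python3 -m inch '[[1,0,0,-12,0],[1,0,-10,-28,0],[1,0,-32,-28,0],[1,0,-54,-24,0],[1,0,-54,-14,0]]'| egrep 'pos|forc'; python3 -m inch '[[1,0,0,3,0],[1,0,0,5,0],[1,0,0,7,0],[1,0,0,9,0],[1,0,0,10,0]]'| egrep 'pos|forc'; python3 -m inch '[[1,0,0,1,0],[1,0,0,2,0],[1,0,0,3,0],[1,0,0,3,0],[1,0,0,3,0]]' | egrep 'pos|forc'; python3 -m inch '[[1,0,0,1,0],[1,0,0,1.5,0],[1,0,0,1.5,0],[1,0,0,1.5,0],[1,0,0,1.5,0]]' | egrep 'pos|forc'
```

```text
position: [0.6397, 0.1199, 0.1408]
force: [-0.3, 1.4, -0.5]
finger_force: 0.0
position: [0.6399, 0.1111, 0.1297]
force: [-2.1, -2.2, 6.8]
finger_force: 3.4
position: [0.64, 0.1112, 0.1295]
force: [-5.9, -2.7, 14.4]
finger_force: 7.2
position: [0.64, 0.1113, 0.1293]
force: [-8.3, -2.6, 20.4]
finger_force: 10.1
```

```bash
python3 -m inch '[[1,0,0,0.4,0],[1,0,0,0.7,0],[1,0,0,0.7,0],[1,0,0,0.7,0],[1,0,0,0.7,0]]' | egrep 'pos|forc'; python3 -m inch '[[1,0,0,-12,0],[1,0,0,-28,0],[1,-36,0,-28,0],[1,-71,0,-28,0],[1,-71,0,-16,0]]'| egrep 'pos|forc'; python3 -m inch '[[1,0,0,3,0],[1,0,0,6,0],[1,0,0,8,0],[1,0,0,10,0],[1,0,0,11,0]]'| egrep 'pos|forc'; python3 -m inch '[[1,0,0,1,0],[1,0,0,2,0],[1,0,0,3,0],[1,0,0,3,0],[1,0,0,3,0]]' | egrep 'clo|pos|forc'
```

```text
position: [0.64, 0.1113, 0.1292]
force: [-9.0, -2.6, 22.9]
finger_force: 11.4
position: [0.5638, 0.1067, 0.1413]
force: [-0.1, 0.3, -0.8]
finger_force: 0.0
position: [0.5701, 0.1072, 0.1295]
force: [-1.7, -0.6, 7.5]
finger_force: 3.4
clock: 23.85
position: [0.5701, 0.1073, 0.1293]
force: [-6.2, -1.5, 17.1]
finger_force: 8.4
```

```bash
python3 -m inch '[[1,0,0,0.7,0],[1,0,0,1.4,0],[1,0,0,1.4,0],[1,0,0,1.4,0],[1,0,0,1.4,0]]' | egrep 'pos|forc'; python3 -m inch '[[1,0,0,-12,0],[1,0,10,-28,0],[1,0,32,-28,0],[1,0,54,-26,0],[1,0,54,-16,0]]'| egrep 'pos|forc'; python3 -m inch '[[1,0,0,3,0],[1,0,0,6,0],[1,0,0,8,0],[1,0,0,10,0],[1,0,0,11,0]]'| egrep 'pos|forc'; python3 -m inch '[[1,0,0,1,0],[1,0,0,2,0],[1,0,0,3,0],[1,0,0,3.6,0],[1,0,0,3.6,0]]' | egrep 'clo|pos|forc'
```

```text
position: [0.5701, 0.1073, 0.1291]
force: [-7.9, -2.3, 22.1]
finger_force: 11.5
position: [0.5758, 0.0475, 0.1423]
force: [0.6, -1.1, 0.2]
finger_force: 0.0
position: [0.573, 0.0546, 0.1298]
force: [-1.7, 0.1, 6.4]
finger_force: 3.0
clock: 25.52
position: [0.573, 0.0544, 0.1295]
force: [-7.7, 0.1, 17.3]
finger_force: 9.2
```

```bash
python3 -m inch '[[1,0,0,0.7,0],[1,0,0,1.4,0],[1,0,0,1.6,0],[1,0,0,1.6,0],[1,0,0,1.6,0]]' | egrep 'pos|forc'; python3 -m inch '[[1,0,0,-12,0],[1,0,0,-28,0],[1,36,0,-28,0],[1,71,0,-28,0],[1,71,0,-16,0]]'| egrep 'pos|forc'; python3 -m inch '[[1,0,0,3,0],[1,0,0,6,0],[1,0,0,8,0],[1,0,0,10,0],[1,0,0,11,0]]'| egrep 'pos|forc'; python3 -m inch '[[1,0,0,1,0],[1,0,0,2,0],[1,0,0,3,0],[1,0,0,3.6,0],[1,0,0,3.6,0]]' | egrep 'clo|pos|forc'
```

```text
position: [0.573, 0.0543, 0.1291]
force: [-10.5, -1.3, 25.8]
finger_force: 12.7
position: [0.6519, 0.06, 0.1437]
force: [1.5, 0.8, 0.6]
finger_force: 0.0
position: [0.6431, 0.0588, 0.1296]
force: [-3.3, -0.4, 5.3]
finger_force: 3.0
clock: 27.18
position: [0.6431, 0.0588, 0.1295]
force: [-8.4, -1.5, 16.4]
finger_force: 8.1
```

```bash
python3 -m inch '[[1,0,0,0.7,0],[1,0,0,1.4,0],[1,0,0,1.6,0],[1,0,0,1.6,0],[1,0,0,1.6,0]]' | egrep 'pos|forc'; python3 -m inch '[[1,0,0,-12,0],[1,0,-10,-28,0],[1,0,-32,-28,0],[1,0,-54,-26,0],[1,0,-54,-16,0]]'| egrep 'pos|forc'; python3 -m inch '[[1,0,0,3,0],[1,0,0,6,0],[1,0,0,8,0],[1,0,0,10,0],[1,0,0,11,0]]'| egrep 'pos|forc'; python3 -m inch '[[1,0,0,1,0],[1,0,0,2,0],[1,0,0,3,0],[1,0,0,4.5,0],[1,0,0,4.5,0]]' | egrep 'clo|pos|forc'
```

```text
position: [0.6432, 0.0588, 0.1293]
force: [-10.1, -0.8, 23.3]
finger_force: 11.1
position: [0.6402, 0.12, 0.1431]
force: [0.1, 1.3, 0.3]
finger_force: 0.0
position: [0.6399, 0.1111, 0.1297]
force: [-2.0, -1.5, 6.3]
finger_force: 3.5
clock: 28.85
position: [0.6399, 0.1113, 0.1291]
force: [-8.9, -3.5, 20.1]
finger_force: 10.0
```

```bash
python3 -m inch '[[1,0,0,0.5,0],[1,0,0,0.8,0],[1,0,0,0.8,0],[1,0,0,0.8,0],[1,0,0,0.8,0]]' | egrep 'pos|forc'; python3 -m inch '[[1,0,0,-15,0],[1,0,0,-50,0],[1,0,0,-90,0],[1,-20,30,-110,0],[1,-35,65,-110,0]]'| egrep 'pos|forc'; python3 -m inch '[[1,-15,32,0,0],[1,-30,64,0,0],[1,-48,96,0,0],[1,-64,116,0,0],[1,-80,129,0,0]]'| egrep 'pos|forc'; python3 -m inch '[[1,0,0,0,0],[1,0,0,0,0],[1,0,0,0,0],[1,0,0,0,0],[1,0,0,0,0]]'| egrep 'clo|pos|forc'
python3 - <<'E'
from h import *
s=sense();im=get_image("wrist");cv2.imwrite("pics/w2.png",im["color"]);print(s["position"],s["tool_rot"])
im=get_image("scene");cv2.imwrite("pics/s2.png",cv2.resize(im["color"][180:340,190:400],None,fx=3.5,fy=3.5,interpolation=2))
E
```

```text
position: [0.64, 0.1113, 0.1291]
force: [-9.4, -2.8, 22.2]
finger_force: 11.5
position: [0.6127, 0.049, 0.2405]
force: [1.2, -1.1, 0.5]
finger_force: 0.0
position: [0.539, -0.094, 0.2341]
force: [-0.2, -0.3, -0.3]
finger_force: 0.0
clock: 30.52
position: [0.5408, -0.0883, 0.234]
force: [1.0, -0.1, -0.0]
finger_force: 0.0
[ 0.54075149 -0.08834199  0.23399701] [-2.28232732e-04  9.99197264e-01  4.00590888e-02  2.12891131e-04]
```

View pics/w2.png

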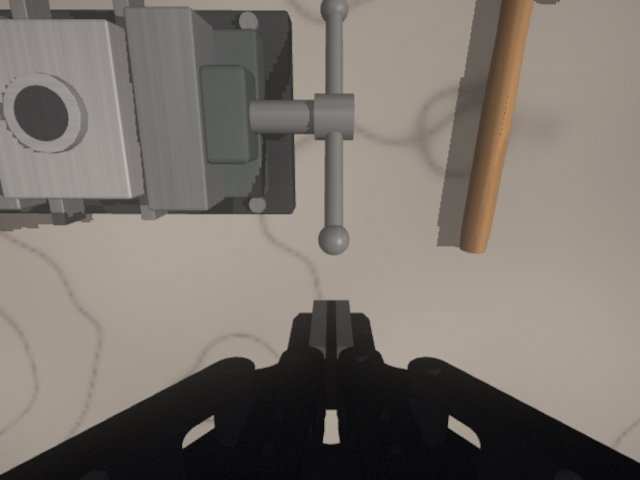

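View pics/s2.png

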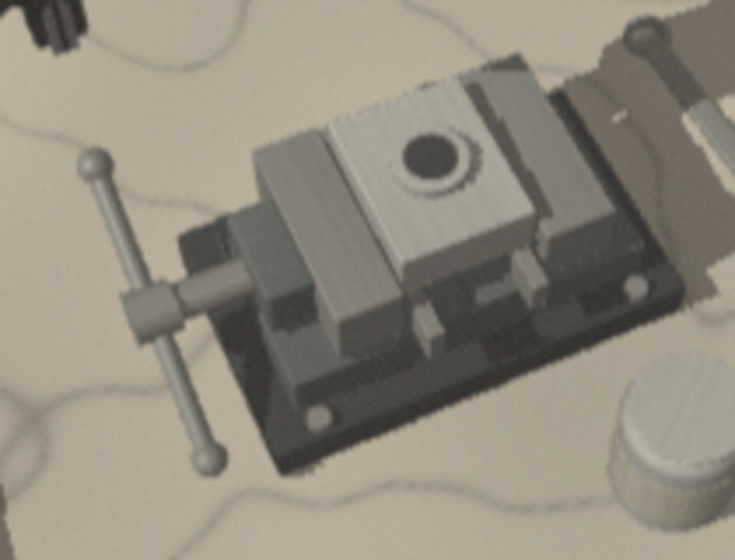

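The block now lies level between the jaws, with both parallels in place. The ball is at (334,240) in the wrist view, in line with the fingers.

```bash
python3 - <<'E'
from h import *
s=sense();im=get_image("wrist");w=wray(im,s,334,240,.1285);print(w,rot(s["tool_rot"]).T@(w-s["position"]))
E
```

```text
[ 0.54423629 -0.09020598  0.1285    ] [0.00355641 0.00181565 0.10540912]
```

Tip over the ball to within 4 mm in x, as intended (it swings outward and back). Descend.

```bash
python3 -m inch '[[1,0,1,30,0],[1,0,2,55,0],[1,0,2,75,0],[1,0,2,84,0],[1,0,2,88,0]]'| egrep 'pos|forc'; python3 -m inch '[[1,0,0,2,0],[1,0,0,4,0],[1,0,0,6,0],[1,0,0,8,0],[1,0,0,10,0]]'| egrep 'pos|forc'; python3 -m inch '[[1,0,0,2,0],[1,0,0,4,0],[1,0,0,6,0],[1,0,0,8,0],[1,0,0,10,0]]'| egrep 'pos|forc'
```

```text
position: [0.5393, -0.0913, 0.1443]
force: [-0.9, -0.2, 0.2]
finger_force: 0.0
position: [0.5398, -0.0919, 0.1372]
force: [-5.3, 0.1, 7.5]
finger_force: 3.6
position: [0.5397, -0.0921, 0.127]
force: [-3.0, -0.4, 5.8]
finger_force: 2.7
```

```bash
python3 -m inch '[[1,0,0,3,0],[1,0,0,6,0],[1,0,0,9,0],[1,0,0,12,0],[1,0,0,15,0]]'| egrep 'pos|forc'; python3 -m inch '[[1,0,0,3,0],[1,0,0,6,0],[1,0,0,9,0],[1,0,0,12,0],[1,0,0,15,0]]'| egrep 'pos|forc'; python3 -m inch '[[1,0,0,3,0],[1,0,0,6,0],[1,0,0,9,0],[1,0,0,12,0],[1,0,0,14,0]]'| egrep 'pos|forc'
```

```text
position: [0.5399, -0.0921, 0.1116]
force: [-3.4, 0.1, 4.5]
finger_force: 2.4
position: [0.54, -0.0919, 0.0956]
force: [-4.7, -1.9, 5.0]
finger_force: 2.2
position: [0.5405, -0.0917, 0.0816]
force: [-2.2, -1.6, 4.5]
finger_force: 2.1
```

```bash
python3 -m inch '[[1,0,0,1.5,0],[1,0,0,3,0],[1,0,0,4.5,0],[1,0,0,6,0],[1,0,0,6,0]]'| egrep 'pos|forc'; python3 -m inch '[[1,0,0,1,0],[1,0,0,2,0],[1,0,0,2,0],[1,0,0,2,0],[1,0,0,2,0]]'| egrep 'pos|forc'
```

```text
position: [0.5411, -0.0916, 0.0761]
force: [-0.1, -1.5, 1.6]
finger_force: 1.2
position: [0.5413, -0.0917, 0.0746]
force: [0.2, -0.7, 4.8]
finger_force: 2.7
```

```bash
python3 -m inch '[[1,0,0,1,0],[1,0,0,2,0],[1,0,0,2,0],[1,0,0,2,0],[1,0,0,2,0]]'| egrep 'pos|forc'; python3 -m inch '[[1,0,0,1,0],[1,0,0,2,0],[1,0,0,2,0],[1,0,0,2,0],[1,0,0,2,0]]'| egrep 'clo|pos|forc'
```

```text
position: [0.5414, -0.0917, 0.0742]
force: [-3.2, -0.8, 16.9]
finger_force: 8.3
clock: 34.83
position: [0.5415, -0.0917, 0.074]
force: [-9.1, -0.5, 28.3]
finger_force: 14.1
```

```bash
python3 -m inch '[[1,0,0,-15,0],[1,0,0,-50,0],[1,0,0,-90,0],[1,0,0,-130,0],[1,0,0,-160,0]]'| egrep 'pos|forc'; python3 -m inch '[[1,-25,0,0,0],[1,-50,0,0,0],[1,-50,0,0,0],[1,-50,0,0,0],[1,-50,0,0,0]]'| egrep 'clo|pos|forc'
python3 - <<'E'
from h import *
im=get_image("scene");cv2.imwrite("pics/s3.png",cv2.resize(im["color"][150:400,130:500],None,fx=2.1,fy=2.1,interpolation=2))
E
```

```text
position: [0.5408, -0.0911, 0.2327]
force: [1.6, -1.0, 0.4]
finger_force: 0.0
clock: 35.67
position: [0.4906, -0.0952, 0.2296]
force: [0.2, 0.3, 0.3]
finger_force: 0.0
```

View pics/s3.png

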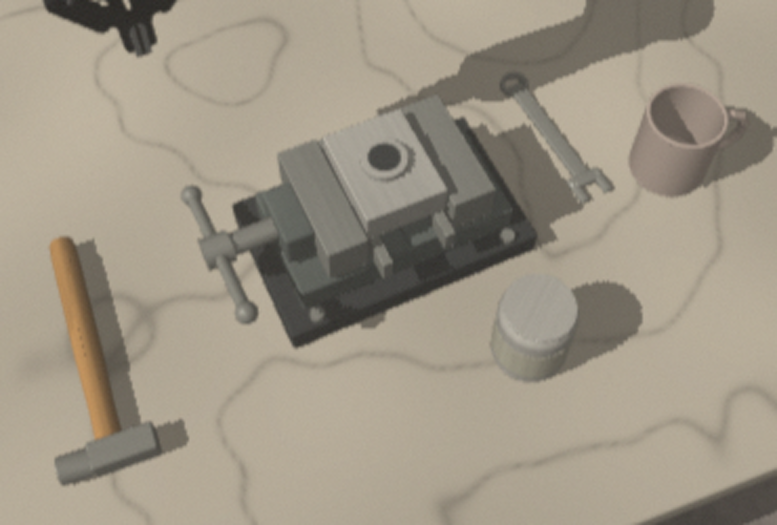

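The far ball, at (190,194), is now down at the stop. The block is level, the parallels are in place, the other things are untouched, and the arm is clear.

```bash
python3 -c "from station import *;print(hand_in())"
```

```text
the job is handed in; nothing more can be done
None
```

I pressed the block level onto both parallels with 22–26 N at each corner, then pushed the T-handle down to its hard stop and handed the job in at about 36 s with the arm clear of everything; I did not check directly that the parallels no longer slide.

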